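Hook the blue tote forward to its buffer

TASK

Take the orange-handled pull hook from its cradle, hook it over the front lip of the blue tote deep in the shelf and drag the tote gently towards you, until it presses its lane's sprung buffer with about 10 N (never over 16 N) for half a second. Then ease off so that the tote stays resting against the buffer, unhook it and lay the hook back in its cradle, tip down as it was. Move the tote with the hook only, and leave the grey tote and the other things on the bench alone.

Things in the scene. Friction and masses are not known exactly. Their poses are not given: they have to be found in the camera images.
- hook: Pull hook, 250 g, lying in the cradle, tip down. Origin on the axis of its steel shaft, mid-handle; +x along the shaft to the tip, z up. Orange handle 110 (x) x 18 (y) x 32 mm, from 10 mm below to 22 mm above the shaft axis, x -55 to +55. Shaft: 10 mm round rod to x = 150 mm, there bent down (-z) as a 10 mm round tip ending 31 mm below the shaft axis.
- hook_grip (a point): Grip point in the middle of the hook's handle, 8 mm above its origin (axes as the hook). Pinch the 18 mm wide handle across y from above; a firm grip (40 N) keeps it from turning.
- hook_tip (a point): Lower end of the hook's tip: 150 mm ahead of and 31 mm below the hook's origin (axes as the hook).
- cradle: Grey fixed cradle, base plate 190 x 75 mm with two slotted posts, 59 mm high. Origin on the bench below the hook's place; +x is where the lying hook points. The post at x = -44 mm carries the handle's underside in a slot 26 mm wide and 16 deep, the post at x = 85 mm the shaft in a slot 18 mm wide and 14 deep.
- cradle_rest (a point): Where the hook's origin is when it lies in the cradle, 50 mm above the bench; axes as the cradle, and the lying hook's axes are parallel to them.
- shelf: Fixed two-lane shelf, 350 deep x 330 mm wide. Origin mid-front edge on the bench; +x into the shelf. Floor 15 mm above the bench; lane centres at y = +79.5 and -79.5 mm, 20 mm high guides leave the totes 5 to 8 mm play a side. A wire deck, underside 155 mm above the bench, covers it from x = 87 mm back: only the hook can reach in below.
- stop_rail: Rail on the shelf floor along its front edge (origin there, mid-width; axes as the shelf). It carries a buffer on each lane's centre line: black block, red round head 22 mm wide facing +x, its middle 26 mm above the floor. Nothing on the rail is higher than 55 mm above the bench.
- rail_mid (a point): Middle of the rail's front edge, on the floor (axes as the shelf). Measured from it, a free buffer head's face stands anywhere from x = 50 to 80 mm, set anew each time and NOT in any pose: find it by feel. Head sprung, 1.5 N per mm, 14 mm travel. It pushes the tote back; eased off slowly (tip forward at about 20 mm/s), the tote's friction holds it against the head.
- blue_tote: Blue open tote, the one to move, in either lane; 180 (x) x 138 (y) x 65 mm, walls 5 mm, 0.64 to 0.96 kg; drags with 3 to 7 N and should not be pulled with over 25 N. Origin: centre of its underside, +x into the shelf; front wall from x = -90 to -85 mm. Black housings fill it to 42 mm high, but the 40 mm behind the front wall are empty to the 5 mm floor.
- tote_lip (a point): Middle of the top edge of the blue tote's front wall (its lip): x = -87.5, z = 65 mm in the tote (axes as the tote).
- grey_tote: Grey tote of the same size with white parts, in the other lane; leave it where it is.
- jar: White jar 60 mm wide, 85 mm high, bystander on the bench; origin under its centre.
- tape: Yellow ring 90 mm wide, 22 mm high, bystander; origin under its centre.
- screwdriver: Screwdriver on the black mat, bystander.
- housing_a: Black square housing 36 mm, 14 mm high, on the mat, bystander.
- housing_b: Another such housing, bystander.
- housing_c: Another such housing, bystander.
Things that resemble listed ones, but are neither listed nor needed, are in the scene too. What is shaped like the hook but turquoise or yellow is not meant.

How it is judged:
By the outcome, as a careful person would: the job done as asked, in the order asked, and still so for the second after the job is handed in, with the robot touching nothing.
It also fails if it takes over 72 s, if anything falls off the work surface, if the arm or the gripper's body presses on something with over 40 N, if the wrist force passes 120 N, or if a joint passes its speed limit or range.

ROBOT

A 7-joint arm with a two-finger parallel gripper is mounted at the origin on the work surface. World frame = base frame: x ahead of the robot, y to its left, z up, the work surface at z = 0. Lengths are in m, angles in degrees, forces in N, time in s.
With the tool pointing down it reaches from about 0.425 to 0.95 m from the base axis. Payload 16.7 kg.
Tool frame: the origin (TCP) lies at the very end of the fingers, on their centre line; the grasp point (between the pads) lies 19 mm behind it; z points along the fingers, y is the line along which they close (so a half turn about z gives the same grasp; the last joint's range is limited). The gripper opens to 94 mm and grips with 3 to 60 N. Pads are 16 mm wide; open, the fingers measure 119 mm over their backs; the gripper's body (75 mm by 177 mm) begins 78 mm behind the grasp point.
Start: joints at [-75.258, 24.414, 4.234, 92.017, -1.954, 63.644, -3.845], TCP at [0.267, 0.62, 0.205] pointing down, gripper open.
Joint ranges: [-163.25, 163.25], [-28.42, 122.38], [-70.27, 78.77], [12.13, 141.07], [-58.53, 238.53], [9.26, 117.41], [-156.51, 156.51]. Speed limits (degrees/s): [108.29, 108.29, 136.94, 136.94, 172.46, 172.46, 172.46].

INTERFACE

Orientations are given as a 3x3 rotation matrix whose columns are the frame's x, y, z axes.
In Python, from workcell import bot, viewer gives the robot as it stands.
- The arm moves only by the tool send_rows, never from a script. Its argument "increments" is a list of rows, each a list of 5 numbers: the shift along the tool's x, y, z in mm, then the turn about the tool's z in degrees, then the gripper's target within -1 to 1 (fully open at 1, half-way at 0, shut at -1). In form: [[dx, dy, dz, turn, claw], ...]. A call has exactly 10 rows; each row shifts and turns the commanded pose from where the row before left it, along the tool's axes as they then stand; what a row does not reach is not made up. A row lasts 1/8 s, in which the tool goes at most 62.5 mm and 10.7 degrees, less where a joint would pass 70% of its speed; a pose out of reach is approached as far as the arm can. A call is refused whole if a number of a shift passes 62.5 or a number of a turn 10.7, either way. A call with a gripper value outside its range is refused whole. The fingers move at their own pace and stop on an object; "squeeze" is the grip in N (left out, the last holds). Time passes only in rows, so rows that do not move let the fingers close, or fill a call up. It gives the time, the measured TCP pose, the force, the opening and the grip force at its end, in the units of the state.
- bot.read_state(): the state, without advancing time (a new reading comes with each control period).
- viewer.get_image(name): name is "scene" or "top" or "wrist"; returns a dict with "image" (400x640x3 uint8, red, green, blue), "vfov" (degrees; the focal length in pixels is half the picture's height over the tangent of half this angle, whatever the lens; pixels are square), "cx", "cy" (the principal point, pixels), "eye" and "attitude" of the camera in the world; the wrist camera has in their place "mount" (4x4, takes a point from camera to tool coordinates, whose origin is the TCP and whose axes are the flange's). Camera axes: x right, y down, z forward; pixel columns grow to the right and rows downward; lengths in m; the calibration is good to about 2 mm. A picture is of the moment at which its call begins: read the wrist's pose just before it. There is no depth.
- bot.hand_in(): hands the job in; it is judged then, once.
The state is a dict: "clock": time; "qpos": joint angles; "dq": joint speeds; "tau": joint torques, N m; "tcp_pos": TCP position; "tool_rot": TCP orientation; "contact_force": force on the tool from outside, world axes, zero at the start; "torque": the same for the moment, N m; "opening": finger opening in m; "grip_force": force on a finger pad.
Only numpy, scipy, OpenCV 4.12 (cv2) and the standard library are available. Lean on these libraries where they do the work, as an engineer would, in place of code of your own. Each camera call takes 0.05 s, during which the arm holds its last target. There are 200 camera calls.

## Working session

There is one attempt and no reset: what is moved stays moved. The work goes in short steps, Python scripts to look and compute and a tool call to move; the robot and the scene stay as the last step left them, time stands still between calls to the robot, and variables do not carry over. Pictures are saved under pics/ and viewed, at most 10 in all, crops included, and the job is handed in when it is done.

Besides the shell and the picture viewer there is one more tool, called after "Request:" as name(argument=value, ...), one argument or row to a line, values as JSON. send_rows: Moves the arm, as the interface text tells. Its arguments: {"type":"object","properties":{"increments":{"type":"array","items":{"type":"array","items":{"type":"number"}}},"squeeze":{"type":"number"}},"required":["increments"]}

```bash
mkdir -p pics; ls
cat > h.py <<'E'
import numpy as np, cv2
from workcell import bot, viewer
def grab(name,save=None):
    s=bot.read_state(); d=viewer.get_image(name)
    if save: cv2.imwrite('pics/'+save,cv2.cvtColor(d['image'],cv2.COLOR_RGB2BGR))
    if 'mount' in d:
        T=np.eye(4);T[:3,:3]=s['tool_rot'];T[:3,3]=s['tcp_pos'];M=T@np.array(d['mount']);d['eye']=M[:3,3];d['R']=M[:3,:3]
    else: d['eye']=np.array(d['eye']);d['R']=np.array(d['attitude'])
    d['f']=200/np.tan(np.radians(d['vfov'])/2)
    return d
def ray(d,u,v):
    r=d['R']@np.array([(u-d['cx'])/d['f'],(v-d['cy'])/d['f'],1]);return r/np.linalg.norm(r)
def onz(d,u,v,z):
    r=ray(d,u,v);return d['eye']+r*(z-d['eye'][2])/r[2]
def proj(d,p):
    c=d['R'].T@(np.array(p)-d['eye']);return c[:2]/c[2]*d['f']+[d['cx'],d['cy']]
E
python3 - <<'E'
from h import *
for n in ['scene','top']:
    d=grab(n,n+'0.png');print(n,d['eye'],d['R'],d['R'].shape,d['vfov'],d['cx'],d['cy'], {k for k in d})
print(bot.read_state())
E
```

```text
pics
scene [0.95188315 0.77991872 1.34410088] [[-0.87851443  0.39257896 -0.27220241]
 [ 0.47769561  0.72715775 -0.4929995 ]
 [ 0.00439286 -0.56313708 -0.82635182]] (3, 3) 42.19989937216354 316.2799736215752 192.3011344831178 {'image', 'f', 'attitude', 'R', 'eye', 'cy', 'cx', 'vfov'}
top [0.31012186 0.00425953 1.18762184] [[-0.06156385 -0.97794652  0.19957578]
 [-0.99809724  0.06100802 -0.00893957]
 [-0.0034333  -0.19974639 -0.97984162]] (3, 3) 52.99021480508135 320.75257245046964 206.50381568294623 {'image', 'f', 'attitude', 'R', 'eye', 'cy', 'cx', 'vfov'}
{'clock': 0.1, 'qpos': array([-75.25722592,  24.44483528,   4.23242496,  92.04511703,
        -1.95250328,  63.64456051,  -3.84406063]), 'dq': array([ 0.04758155, -0.09475702,  0.08590435, -0.14783246,  0.05951215,
        0.00533181,  0.00874625]), 'tau': array([ 8.20384186e-03, -9.37466598e+01,  3.67698401e+00, -4.55031109e+01,
       -4.84395563e-02,  1.69078144e-02,  9.25146287e-05]), 'tcp_pos': array([0.26697901, 0.61955697, 0.20488713]), 'tool_rot': array([[-9.18377137e-01,  3.95706105e-01, -3.36477873e-04],
       [ 3.95706235e-01,  9.18376559e-01, -1.03500866e-03],
       [-1.00545856e-04, -1.08367469e-03, -9.99999408e-01]]), 'contact_force': array([-0.26215522, -0.94930201,  0.20775629]), 'torque': array([ 0.01981829, -0.00492589, -0.02275584]), 'grip_force': 0.0, 'opening': 0.09376524996271351}
```

View pics/scene0.png

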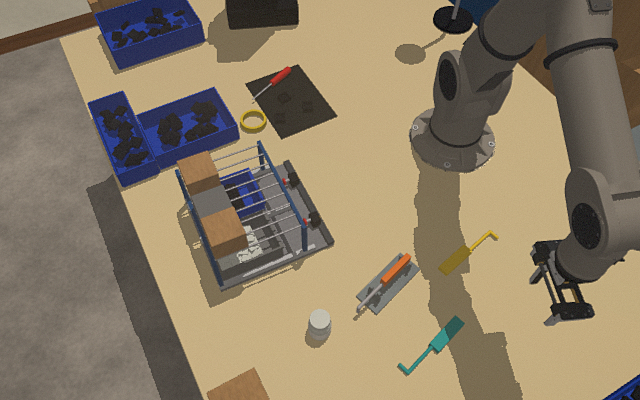

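View pics/top0.png

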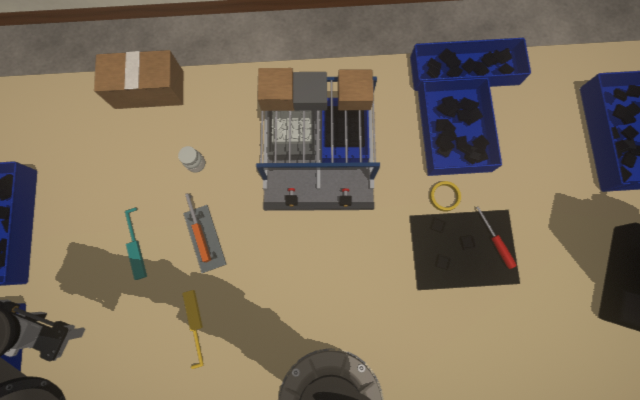

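The top view shows the orange hook in a grey cradle at about (201,240), pointing to (190,197). The turquoise one at (135,245) and the yellow one at (195,325) are decoys. The blue tote is in the shelf's right lane at about (345,130), and the buffers are at (291,197) and (345,197). The orange one fits: right colour and lying in the cradle. I'll confirm that in one crop.

```bash
cat > m.py <<'E'
from h import *
def mask(d,lo,hi,roi):
    hsv=cv2.cvtColor(d['image'],cv2.COLOR_RGB2HSV);m=cv2.inRange(hsv,lo,hi);k=np.zeros_like(m);x0,y0,x1,y1=roi;k[y0:y1,x0:x1]=m[y0:y1,x0:x1];return k
def biggest(m):
    c,_=cv2.findContours(m,cv2.RETR_EXTERNAL,cv2.CHAIN_APPROX_NONE);return max(c,key=cv2.contourArea)
E
python3 - <<'E'
from m import *
d=grab('top','t1.png')
im=cv2.imread('pics/t1.png')[60:280,170:390]
cv2.imwrite('pics/crop1.png',cv2.resize(im,None,fx=2.7,fy=2.7,interpolation=cv2.INTER_CUBIC))
m=mask(d,(3,150,120),(16,255,255),(170,200,240,280))
c=biggest(m);print(cv2.minAreaRect(c),cv2.contourArea(c))
b=cv2.boxPoints(cv2.minAreaRect(c))
print(np.array([onz(d,*p,0.072) for p in b]).round(4))
s=grab('scene');ms=mask(s,(3,150,120),(16,255,255),(360,240,420,300));c=biggest(ms);print(cv2.minAreaRect(c))
print(np.array([onz(s,*p,0.072) for p in cv2.boxPoints(cv2.minAreaRect(c))]).round(4))
for p in [(265,209),(374,208)]: print('front',onz(d,*p,0.015))
mb=mask(d,(110,120,60),(130,255,255),(322,95,372,163));ys,xs=np.where(mb);print(xs.min(),xs.max(),ys.min(),ys.max())
E
```

```text
((200.15264892578125, 242.45372009277344), (38.889991760253906, 6.641169548034668), 73.1416015625) 216.0
[[0.5076 0.3609 0.072 ]
 [0.5119 0.343  0.072 ]
 [0.4056 0.3119 0.072 ]
 [0.4014 0.3295 0.072 ]]
((394.9411315917969, 268.96649169921875), (7.693871974945068, 39.751670837402344), 43.66777801513672)
[[0.5233 0.3498 0.072 ]
 [0.4105 0.3131 0.072 ]
 [0.4063 0.3339 0.072 ]
 [0.5185 0.3697 0.072 ]]
front [0.55173117 0.1598728  0.015     ]
front [ 0.53454639 -0.16448093  0.015     ]
322 368 98 162
```

View pics/crop1.png

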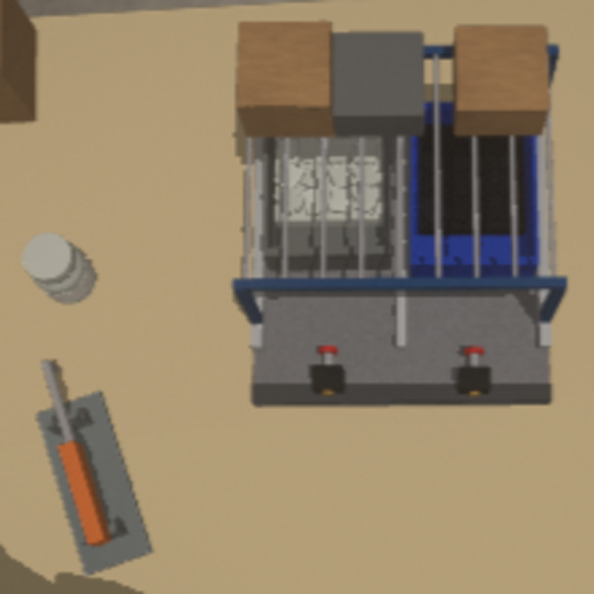

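The crop confirms the orange hook in its cradle, with the tip pointing away from the robot (towards crop pixel 48,362). The blue tote is in the right (-y) lane under the deck, with its front wall at about crop (475,270). Moving above the hook now.

Request:
send_rows(
  increments=[
    [0,0,0,-10,0.3],
    [0,0,0,-10,0.3],
    [0,0,0,-10,0.3],
    [0,0,0,-10,0.3],
    [-20,-60,0,0,0.3],
    [-20,-60,0,0,0.3],
    [-20,-60,0,0,0.3],
    [-20,-60,0,0,0.3],
    [-20,-60,0,0,0.3],
    [-5,-24,0,0,0.3],
  ],
)

```text
clock: 1.45
tcp_pos: [0.4608, 0.339, 0.2056]
tool_rot: [[-0.959, -0.283, 0.001], [-0.283, 0.959, -0.001], [-0.0, -0.001, -1.0]]
contact_force: [-1.0, 1.1, 0.6]
opening: 0.0613
grip_force: 0.0
```

Run:
```python
from m import *
s=bot.read_state();print(s['tcp_pos'],s['tool_rot'][:2,0],s['clock'],s['opening'])
d=grab('wrist','w1.png');print(d['eye'],d['R'][:,2])
m=mask(d,(3,150,80),(16,255,255),(0,0,640,400));c=biggest(m);r=cv2.minAreaRect(c);print(r,cv2.contourArea(c))
P=np.array([onz(d,*p,0.072) for p in cv2.boxPoints(r)]);print(P.round(4),P.mean(0))
d=grab('top');print('lip',[onz(d,346,v,.08).round(3) for v in (161,162,163)])
```

```text
[0.46080365 0.33900559 0.20560734] [-0.95916902 -0.28283326] 1.45 0.06133394020539041
[0.38928364 0.31988851 0.38443429] [ 0.24424732  0.07122965 -0.96709337]
((316.5, 187.5), (93.0, 15.0), 90.0) 1356.0
[[0.4075 0.3155 0.072 ]
 [0.4028 0.3312 0.072 ]
 [0.5069 0.3627 0.072 ]
 [0.5119 0.3456 0.072 ]] [0.45728303 0.33875346 0.072     ]
lip [array([ 0.665, -0.087,  0.08 ]), array([ 0.662, -0.087,  0.08 ]), array([ 0.659, -0.086,  0.08 ])]
```

View pics/w1.png

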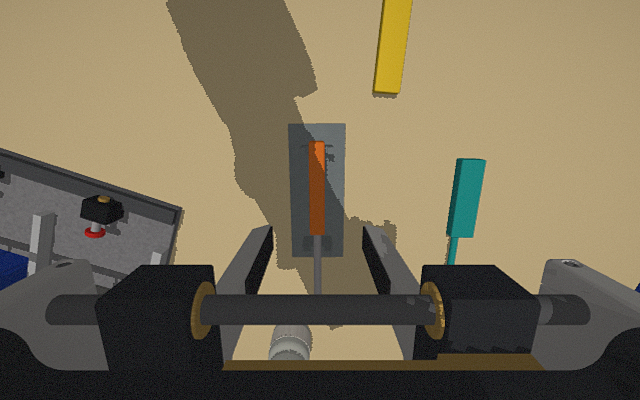

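The wrist view shows the orange hook in its cradle at (317,188), centred between the fingers and aligned with the tool. Descending to grip.

Request:
send_rows(
  increments=[
    [3.5,0.8,20,0,0],
    [0,0,30,0,0],
    [0,0,30,0,0],
    [0,0,30,0,0],
    [0,0,25,0,0],
    [0,0,15,0,0],
    [0,0,10,0,0],
    [0,0,6.6,0,0],
    [0,0,0,0,0],
    [0,0,0,0,-0.4],
  ],
  squeeze=42,
)

```text
clock: 2.8
tcp_pos: [0.4552, 0.3427, 0.0394]
tool_rot: [[-0.958, -0.287, 0.001], [-0.287, 0.958, 0.0], [-0.001, 0.0, -1.0]]
contact_force: [1.4, -0.1, -0.8]
opening: 0.04
grip_force: 0.0
```

Request:
send_rows(
  increments=[
    [0,0,0,0,-1],
    [0,0,0,0,-1],
    [0,0,0,0,-1],
    [0,0,0,0,-1],
    [0,0,0,0,-1],
    [0,0,0,0,-1],
    [0,0,0,0,-1],
    [0,0,0,0,-1],
    [0,0,0,0,-1],
    [0,0,0,0,-1],
  ],
  squeeze=42,
)

```text
clock: 4.05
tcp_pos: [0.4559, 0.3407, 0.0392]
tool_rot: [[-0.958, -0.286, 0.001], [-0.286, 0.958, -0.002], [-0.0, -0.002, -1.0]]
contact_force: [3.3, -10.4, 6.9]
opening: 0.0178
grip_force: 42.0
```

Run:
```python
from m import *
d=grab('scene','s2.png')
im=cv2.imread('pics/s2.png')[135:295,165:345]
cv2.imwrite('pics/crop2.png',cv2.resize(im,None,fx=3.7,fy=3.7,interpolation=cv2.INTER_CUBIC))
t=grab('top','t2.png')
im=cv2.imread('pics/t2.png')[65:215,255:385]
cv2.imwrite('pics/crop3.png',cv2.resize(im,None,fx=4,fy=4,interpolation=cv2.INTER_CUBIC))
c=np.array([.543,-.002]);ex=np.array([.9986,-.053]);ey=np.array([.053,.9986])
for x in (.1,.13,.16,.19,.22):
    p=np.r_[c+ex*x-ey*.0795,.08];print(x,p.round(3),proj(t,p).round(1),proj(d,p).round(1), ((proj(d,p)-[165,135])*3.7).round())
```

```text
0.1 [ 0.639 -0.087  0.08 ] [346.7 169.7] [268.2 178.6] [382. 161.]
0.13 [ 0.669 -0.088  0.08 ] [346.4 159.7] [258.9 182. ] [348. 174.]
0.16 [ 0.699 -0.09   0.08 ] [346.2 149.8] [249.6 185.6] [313. 187.]
0.19 [ 0.729 -0.091  0.08 ] [346. 140.] [240.1 189.1] [278. 200.]
0.22 [ 0.758 -0.093  0.08 ] [345.8 130.3] [230.6 192.7] [243. 213.]
```

View pics/crop2.png

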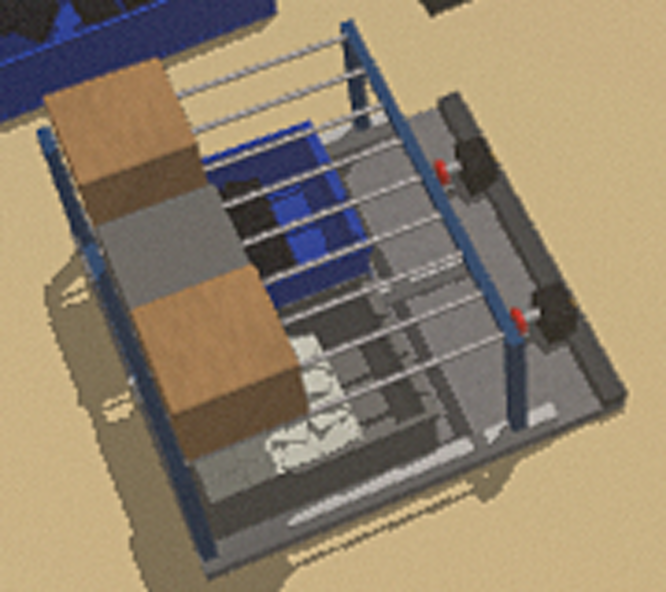

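View pics/crop3.png

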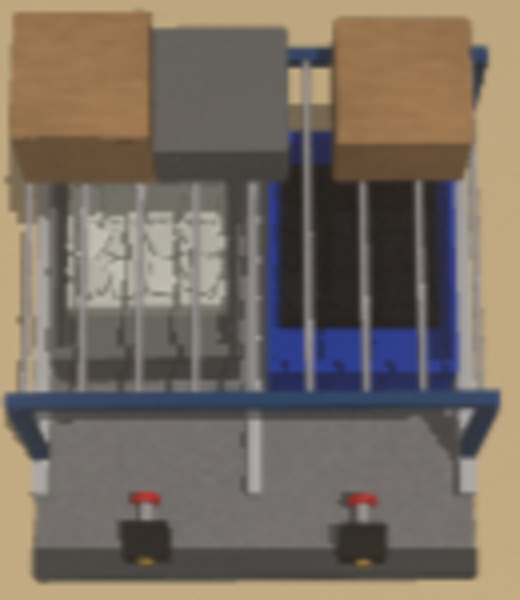

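The scene crop shows the blue tote's front lip running from about (312,122) to (372,250), which puts it at shelf x ≈ 0.137. The top crop agrees, with the lip at row ≈ 372. The tip should go down at shelf x ≈ 0.155. Lifting and moving to the front of the lane.

Request:
send_rows(
  increments=[
    [0,0,-8,0,-1],
    [0,0,-15,0,-1],
    [0,0,-20,0,-1],
    [0,0,-22,5,-1],
    [0,0,-20,10,-1],
    [0,0,-5,5,-1],
    [0,-15,0,0,-1],
    [0,-30,0,0,-1],
    [0,-40,0,0,-1],
    [0,-45,0,0,-1],
  ],
)

```text
clock: 5.4
tcp_pos: [0.4468, 0.2106, 0.1284]
tool_rot: [[-0.998, 0.055, -0.001], [0.055, 0.998, -0.0], [0.001, -0.001, -1.0]]
contact_force: [0.8, -0.2, -3.3]
opening: 0.0177
grip_force: 42.0
```

Request:
send_rows(
  increments=[
    [-1,-50,0,0,-1],
    [-1,-50,0,0,-1],
    [-1,-50,0,0,-1],
    [-1,-50,0,0,-1],
    [-1,-42,0,0,-1],
    [-1,-30,0,0,-1],
    [0,-14,0,0,-1],
    [0,0,0,0,-1],
    [0,0,0,0,-1],
    [0,0,0,0,-1],
  ],
)

```text
clock: 6.65
tcp_pos: [0.437, -0.0722, 0.1288]
tool_rot: [[-0.998, 0.056, -0.0], [0.056, 0.998, 0.0], [0.0, 0.0, -1.0]]
contact_force: [0.4, -0.6, -2.9]
opening: 0.018
grip_force: 42.0
```

Run:
```python
from m import *
s=bot.read_state();print(s['tcp_pos'],s['tool_rot'][:,0],s['contact_force'],s['torque'],s['opening'],s['grip_force'])
t=grab('top','t3.png')
im=cv2.imread('pics/t3.png')[65:265,235:405]
cv2.imwrite('pics/crop4.png',cv2.resize(im,None,fx=3,fy=3,interpolation=cv2.INTER_CUBIC))
R=s['tool_rot'];o=s['tcp_pos']-R[:,2]*.011; tip=o-R[:,0]*.150
print('tip pred',tip.round(4),proj(t,tip),(proj(t,tip)-[235,65])*3)
```

```text
[ 0.43697383 -0.07221236  0.1288026 ] [-9.98436151e-01  5.59035391e-02  2.14768935e-04] [ 0.43502682 -0.56916947 -2.89660754] [0.01232827 0.03128064 0.05205575] 0.01803682160587765 41.996562480926514
tip pred [ 0.5867 -0.0806  0.1398] [347.16183519 181.90040511] [336.48550558 350.70121533]
```

View pics/crop4.png

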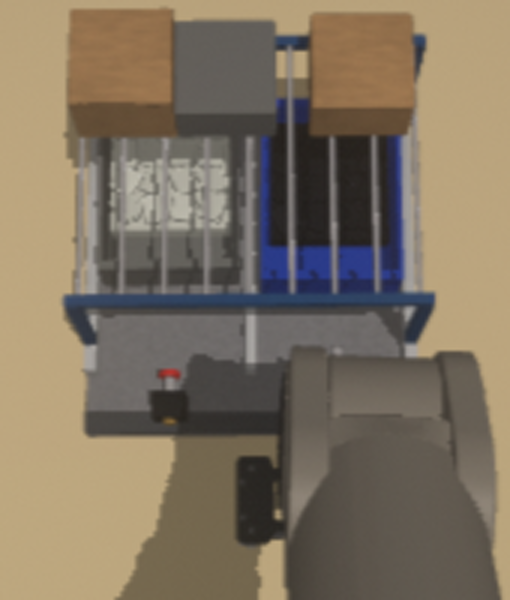

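The top crop shows the tip just visible at about (337,350), matching the predicted (336,351). Lowering to tip height 0.091 and going in over the lip.

Request:
send_rows(
  increments=[
    [0,-3,10,0,-1],
    [0,0,8,0,-1],
    [-15,0,0,0,-1],
    [-20,0,0,0,-1],
    [-20,0,0,0,-1],
    [-20,0,0,0,-1],
    [-17,0,0,0,-1],
    [-10,0,0,0,-1],
    [-5,0,0,0,-1],
    [0,0,0,0,-1],
  ],
)

```text
clock: 7.95
tcp_pos: [0.5435, -0.0824, 0.1108]
tool_rot: [[-0.998, 0.058, -0.0], [0.058, 0.998, -0.0], [0.0, -0.0, -1.0]]
contact_force: [0.2, 0.2, -2.2]
opening: 0.0177
grip_force: 42.0
```

Run:
```python
from m import *
s=bot.read_state();R=s['tool_rot'];o=s['tcp_pos']-R[:,2]*.011; tip=o-R[:,0]*.150
d=grab('scene','s4.png')
im=cv2.imread('pics/s4.png')[135:255,195:345]
cv2.imwrite('pics/crop5.png',cv2.resize(im,None,fx=4.5,fy=4.5,interpolation=cv2.INTER_CUBIC))
print(s['tcp_pos'],s['contact_force'],tip,(proj(d,tip)-[195,135])*4.5)
```

```text
[ 0.54349896 -0.08238688  0.11081871] [ 0.15354216  0.24531233 -2.16526928] [ 0.69325031 -0.09106714  0.12178174] [245.72738352 185.95357225]
```

View pics/crop5.png

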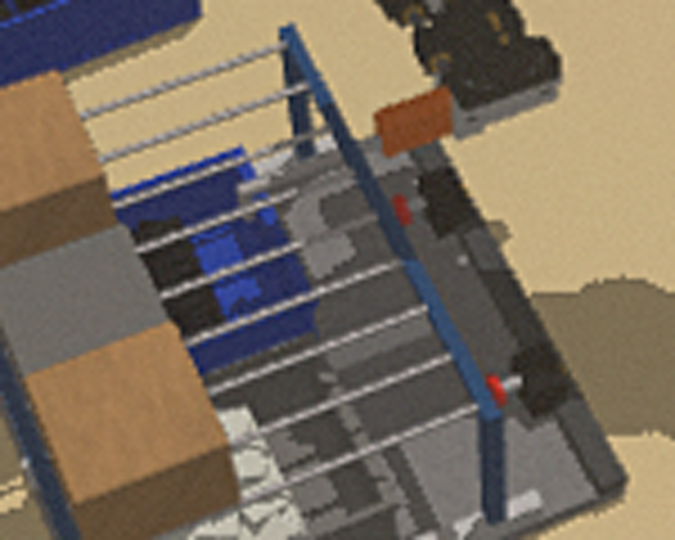

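The scene crop shows the shaft reaching in under the deck. Its end is at about (243,188), behind the front lip (edge near (270,210)) and in front of the black housings. Lowering.

Request:
send_rows(
  increments=[
    [0,0,4,0,-1],
    [0,0,6,0,-1],
    [0,0,6,0,-1],
    [0,0,6,0,-1],
    [0,0,4,0,-1],
    [0,0,2,0,-1],
    [0,0,0,0,-1],
    [0,0,0,0,-1],
    [0,0,0,0,-1],
    [0,0,0,0,-1],
  ],
)

```text
clock: 9.25
tcp_pos: [0.5437, -0.0823, 0.083]
tool_rot: [[-0.998, 0.058, 0.0], [0.058, 0.998, -0.0], [-0.0, -0.0, -1.0]]
contact_force: [0.1, 0.1, -2.6]
opening: 0.0177
grip_force: 42.0
```

Request:
send_rows(
  increments=[
    [2,0,0,0,-1],
    [2,0,0,0,-1],
    [2,0,0,0,-1],
    [2,0,0,0,-1],
    [2,0,0,0,-1],
    [2,0,0,0,-1],
    [2,0,0,0,-1],
    [2,0,0,0,-1],
    [2,0,0,0,-1],
    [2,0,0,0,-1],
  ],
)

```text
clock: 10.5
tcp_pos: [0.5235, -0.0812, 0.0829]
tool_rot: [[-0.998, 0.058, 0.0], [0.058, 0.998, -0.0], [-0.0, -0.0, -1.0]]
contact_force: [3.5, -0.7, -3.9]
opening: 0.0177
grip_force: 42.0
```

Request:
send_rows(
  increments=[
    [3,0,0,0,-1],
    [3,0,0,0,-1],
    [3,0,0,0,-1],
    [3,0,0,0,-1],
    [3,0,0,0,-1],
    [3,0,0,0,-1],
    [3,0,0,0,-1],
    [3,0,0,0,-1],
    [3,0,0,0,-1],
    [3,0,0,0,-1],
  ],
)

```text
clock: 11.75
tcp_pos: [0.4935, -0.0795, 0.0829]
tool_rot: [[-0.998, 0.058, -0.0], [0.058, 0.998, -0.0], [0.0, -0.0, -1.0]]
contact_force: [4.2, 0.4, -3.6]
opening: 0.0177
grip_force: 42.0
```

Request:
send_rows(
  increments=[
    [1,0,0,0,-1],
    [1,0,0,0,-1],
    [1,0,0,0,-1],
    [1,0,0,0,-1],
    [1,0,0,0,-1],
    [1,0,0,0,-1],
    [1,0,0,0,-1],
    [1,0,0,0,-1],
    [1,0,0,0,-1],
    [1,0,0,0,-1],
  ],
)

```text
clock: 13.0
tcp_pos: [0.4836, -0.0789, 0.0829]
tool_rot: [[-0.998, 0.058, -0.0], [0.058, 0.998, -0.0], [0.0, -0.0, -1.0]]
contact_force: [4.4, 0.2, -3.7]
opening: 0.0179
grip_force: 42.0
```

Request:
send_rows(
  increments=[
    [0.5,0,0,0,-1],
    [0.5,0,0,0,-1],
    [0.5,0,0,0,-1],
    [0.5,0,0,0,-1],
    [0.5,0,0,0,-1],
    [0.5,0,0,0,-1],
    [0.5,0,0,0,-1],
    [0.5,0,0,0,-1],
    [0.5,0,0,0,-1],
    [0.5,0,0,0,-1],
  ],
)

```text
clock: 14.25
tcp_pos: [0.4786, -0.0786, 0.0828]
tool_rot: [[-0.998, 0.058, -0.0], [0.058, 0.998, -0.0], [0.0, -0.0, -1.0]]
contact_force: [4.1, -0.2, -3.8]
opening: 0.0175
grip_force: 42.0
```

Request:
send_rows(
  increments=[
    [0.5,0,0,0,-1],
    [0.5,0,0,0,-1],
    [0.5,0,0,0,-1],
    [0.5,0,0,0,-1],
    [0.5,0,0,0,-1],
    [0.5,0,0,0,-1],
    [0.5,0,0,0,-1],
    [0.5,0,0,0,-1],
    [0.5,0,0,0,-1],
    [0.5,0,0,0,-1],
  ],
)

```text
clock: 15.5
tcp_pos: [0.4737, -0.0783, 0.0829]
tool_rot: [[-0.998, 0.058, -0.0], [0.058, 0.998, -0.0], [0.0, -0.0, -1.0]]
contact_force: [4.9, -0.4, -3.1]
opening: 0.018
grip_force: 42.0
```

Request:
send_rows(
  increments=[
    [0.4,0,0,0,-1],
    [0.4,0,0,0,-1],
    [0.4,0,0,0,-1],
    [0.4,0,0,0,-1],
    [0.4,0,0,0,-1],
    [0.4,0,0,0,-1],
    [0.4,0,0,0,-1],
    [0.4,0,0,0,-1],
    [0.4,0,0,0,-1],
    [0.4,0,0,0,-1],
  ],
)

```text
clock: 16.75
tcp_pos: [0.4697, -0.0781, 0.0829]
tool_rot: [[-0.998, 0.058, -0.0], [0.058, 0.998, -0.0], [0.0, -0.0, -1.0]]
contact_force: [4.4, -0.3, -4.0]
opening: 0.018
grip_force: 42.0
```

Request:
send_rows(
  increments=[
    [0.4,0,0,0,-1],
    [0.4,0,0,0,-1],
    [0.4,0,0,0,-1],
    [0.4,0,0,0,-1],
    [0.4,0,0,0,-1],
    [0.4,0,0,0,-1],
    [0.4,0,0,0,-1],
    [0.4,0,0,0,-1],
    [0.4,0,0,0,-1],
    [0.4,0,0,0,-1],
  ],
)

```text
clock: 18.0
tcp_pos: [0.4657, -0.0778, 0.0829]
tool_rot: [[-0.998, 0.058, -0.0], [0.058, 0.998, -0.0], [0.0, -0.0, -1.0]]
contact_force: [5.2, -0.9, -4.2]
opening: 0.0177
grip_force: 42.0
```

Request:
send_rows(
  increments=[
    [0.3,0,0,0,-1],
    [0.3,0,0,0,-1],
    [0.3,0,0,0,-1],
    [0.3,0,0,0,-1],
    [0.3,0,0,0,-1],
    [0.3,0,0,0,-1],
    [0.3,0,0,0,-1],
    [0.3,0,0,0,-1],
    [0.3,0,0,0,-1],
    [0.3,0,0,0,-1],
  ],
)

```text
clock: 19.25
tcp_pos: [0.4627, -0.0777, 0.0829]
tool_rot: [[-0.998, 0.058, -0.0], [0.058, 0.998, -0.0], [0.0, -0.0, -1.0]]
contact_force: [4.5, -0.5, -3.5]
opening: 0.0179
grip_force: 42.0
```

Request:
send_rows(
  increments=[
    [0.4,0,0,0,-1],
    [0.4,0,0,0,-1],
    [0.4,0,0,0,-1],
    [0.4,0,0,0,-1],
    [0.4,0,0,0,-1],
    [0.4,0,0,0,-1],
    [0.4,0,0,0,-1],
    [0.4,0,0,0,-1],
    [0.4,0,0,0,-1],
    [0.4,0,0,0,-1],
  ],
)

```text
clock: 20.5
tcp_pos: [0.4587, -0.0775, 0.0829]
tool_rot: [[-0.998, 0.058, -0.0], [0.058, 0.998, -0.0], [0.0, -0.0, -1.0]]
contact_force: [4.5, -0.4, -3.7]
opening: 0.0178
grip_force: 42.0
```

Request:
send_rows(
  increments=[
    [0.4,0,0,0,-1],
    [0.4,0,0,0,-1],
    [0.4,0,0,0,-1],
    [0.4,0,0,0,-1],
    [0.4,0,0,0,-1],
    [0.4,0,0,0,-1],
    [0.4,0,0,0,-1],
    [0.4,0,0,0,-1],
    [0.4,0,0,0,-1],
    [0.4,0,0,0,-1],
  ],
)

```text
clock: 21.75
tcp_pos: [0.4547, -0.0772, 0.0829]
tool_rot: [[-0.998, 0.058, -0.0], [0.058, 0.998, -0.0], [0.0, -0.0, -1.0]]
contact_force: [3.9, 0.2, -3.0]
opening: 0.0181
grip_force: 42.0
```

Request:
send_rows(
  increments=[
    [0.4,0,0,0,-1],
    [0.4,0,0,0,-1],
    [0.4,0,0,0,-1],
    [0.4,0,0,0,-1],
    [0.4,0,0,0,-1],
    [0.4,0,0,0,-1],
    [0.4,0,0,0,-1],
    [0.4,0,0,0,-1],
    [0.4,0,0,0,-1],
    [0.4,0,0,0,-1],
  ],
)

```text
clock: 23.0
tcp_pos: [0.4508, -0.077, 0.0829]
tool_rot: [[-0.998, 0.058, 0.0], [0.058, 0.998, -0.0], [-0.0, -0.0, -1.0]]
contact_force: [3.9, -0.2, -3.2]
opening: 0.0175
grip_force: 42.0
```

Request:
send_rows(
  increments=[
    [0.4,0,0,0,-1],
    [0.4,0,0,0,-1],
    [0.4,0,0,0,-1],
    [0.4,0,0,0,-1],
    [0.4,0,0,0,-1],
    [0.4,0,0,0,-1],
    [0.4,0,0,0,-1],
    [0.4,0,0,0,-1],
    [0.4,0,0,0,-1],
    [0.4,0,0,0,-1],
  ],
)

```text
clock: 24.25
tcp_pos: [0.4473, -0.0768, 0.083]
tool_rot: [[-0.998, 0.058, 0.001], [0.058, 0.998, -0.0], [-0.001, -0.0, -1.0]]
contact_force: [7.4, -0.5, -6.0]
opening: 0.0173
grip_force: 42.0
```

Run:
```python
from m import *
s=bot.read_state();print(s['contact_force'])
d=grab('scene','s5.png')
im=cv2.imread('pics/s5.png')[135:255,195:345]
cv2.imwrite('pics/crop6.png',cv2.resize(im,None,fx=4.5,fy=4.5,interpolation=cv2.INTER_CUBIC))
R=s['tool_rot'];tip=s['tcp_pos']-R[:,2]*.011-R[:,0]*.150
print(tip,(proj(d,tip)-[195,135])*4.5)
```

```text
[ 7.36015899 -0.54804745 -6.00652034]
[ 0.59700981 -0.08543863  0.09413679] [385.2220603  160.93016433]
```

View pics/crop6.png

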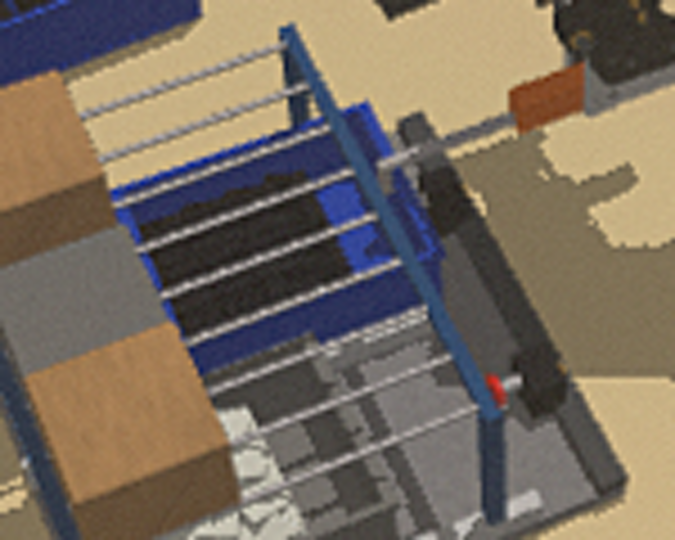

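The tote is hooked at crop (385,165) and has met the buffer: force 7.4 N against about 4.3 N of drag. I'm aiming for a total of about 14.3 N.

Request:
send_rows(
  increments=[
    [0.4,0,0,0,-1],
    [0.4,0,0,0,-1],
    [0.4,0,0,0,-1],
    [0.4,0,0,0,-1],
    [0.4,0,0,0,-1],
    [0.4,0,0,0,-1],
    [0.4,0,0,0,-1],
    [0.2,0,0,0,-1],
    [0,0,0,0,-1],
    [0,0,0,0,-1],
  ],
)

```text
clock: 25.55
tcp_pos: [0.4448, -0.0766, 0.0831]
tool_rot: [[-0.998, 0.058, 0.002], [0.058, 0.998, -0.0], [-0.002, -0.0, -1.0]]
contact_force: [10.3, 0.0, -7.1]
opening: 0.0177
grip_force: 42.0
```

Request:
send_rows(
  increments=[
    [0.5,0,0,0,-1],
    [0.5,0,0,0,-1],
    [0.5,0,0,0,-1],
    [0.5,0,0,0,-1],
    [0.5,0,0,0,-1],
    [0.5,0,0,0,-1],
    [0.5,0,0,0,-1],
    [0.3,0,0,0,-1],
    [0.2,0,0,0,-1],
    [0,0,0,0,-1],
  ],
)

```text
clock: 26.8
tcp_pos: [0.4416, -0.0764, 0.0833]
tool_rot: [[-0.998, 0.058, 0.003], [0.058, 0.998, -0.0], [-0.003, -0.0, -1.0]]
contact_force: [15.1, -0.9, -9.5]
opening: 0.0176
grip_force: 42.0
```

Request:
send_rows(
  increments=[
    [0,0,0,0,-1],
    [0,0,0,0,-1],
    [0,0,0,0,-1],
    [0,0,0,0,-1],
    [0,0,0,0,-1],
    [0,0,0,0,-1],
    [-0.4,0,0,0,-1],
    [-0.4,0,0,0,-1],
    [0,0,0,0,-1],
    [0,0,0,0,-1],
  ],
)

```text
clock: 28.05
tcp_pos: [0.442, -0.0764, 0.0832]
tool_rot: [[-0.998, 0.058, 0.003], [0.058, 0.998, -0.0], [-0.003, -0.0, -1.0]]
contact_force: [12.6, -0.8, -7.2]
opening: 0.0173
grip_force: 42.0
```

Request:
send_rows(
  increments=[
    [0,0,0,0,-1],
    [0,0,0,0,-1],
    [-2.5,0,0,0,-1],
    [-2.5,0,0,0,-1],
    [-2.5,0,0,0,-1],
    [-2.5,0,0,0,-1],
    [-2.5,0,0,0,-1],
    [-2.5,0,0,0,-1],
    [-2,0,0,0,-1],
    [0,0,0,0,-1],
  ],
)

```text
clock: 29.3
tcp_pos: [0.4576, -0.0774, 0.0828]
tool_rot: [[-0.998, 0.058, -0.0], [0.058, 0.998, -0.0], [0.0, -0.0, -1.0]]
contact_force: [-0.2, -0.3, -2.5]
opening: 0.0178
grip_force: 42.0
```

Request:
send_rows(
  increments=[
    [0,0,-6,0,-1],
    [0,0,-12,0,-1],
    [0,0,-14,0,-1],
    [4,0,-10,0,-1],
    [5,0,-4,0,-1],
    [5,10,0,0,-1],
    [4,25,0,0,-1],
    [4,38,0,0,-1],
    [2,45,0,0,-1],
    [1,50,0,0,-1],
  ],
)

```text
clock: 30.55
tcp_pos: [0.4414, 0.0934, 0.1286]
tool_rot: [[-0.998, 0.058, -0.0], [0.058, 0.998, -0.0], [0.0, -0.0, -1.0]]
contact_force: [0.9, -0.6, -3.4]
opening: 0.0178
grip_force: 42.0
```

Request:
send_rows(
  increments=[
    [1,50,0,0,-1],
    [0,50,0,0,-1],
    [0,50,0,0,-1],
    [0,45,0,0,-1],
    [0,35,0,0,-1],
    [0,18,0,0,-1],
    [0,2,0,-10,-1],
    [0,0,0,-9.9,-1],
    [0,0,0,0,-1],
    [0,0,0,0,-1],
  ],
)

```text
clock: 31.8
tcp_pos: [0.4557, 0.3409, 0.1288]
tool_rot: [[-0.96, -0.281, -0.0], [-0.281, 0.96, -0.0], [0.0, -0.0, -1.0]]
contact_force: [-0.2, 0.2, -3.1]
opening: 0.0181
grip_force: 42.0
```

Run:
```python
from m import *
s=bot.read_state();R=s['tool_rot'];print(s['clock'],s['tcp_pos'],R[:,0],s['contact_force'],s['torque'],s['opening'])
d0=np.array([.4559,.3407,.0392])-s['tcp_pos'];print('need mm (tool)',(R.T@d0*1e3).round(1),'yaw',np.degrees(np.arctan2(-R[1,0],-R[0,0])))
d=grab('wrist','w2.png')
m=mask(d,(3,150,80),(16,255,255),(0,0,640,400));c=biggest(m);r=cv2.minAreaRect(c);print(r,cv2.contourArea(c))
P=np.array([onz(d,*p,s['tcp_pos'][2]+.033) for p in cv2.boxPoints(r)]);print(P.round(4),((P.mean(0)-s['tcp_pos'])@R*1e3).round(1))
o=s['tcp_pos']-R[:,2]*.011
sc=grab('scene','s7.png')
for k in (.055,.15): print(proj(sc,o-R[:,0]*k))
im=cv2.imread('pics/s7.png');im=im[140:320,165:425];cv2.imwrite('pics/crop7.png',cv2.resize(im,None,fx=3,fy=3,interpolation=cv2.INTER_CUBIC))
```

```text
31.8 [0.45566312 0.34093688 0.12875809] [-9.59707801e-01 -2.80999715e-01  3.12051843e-04] [-0.17175408  0.23417409 -3.13144654] [ 0.02780905  0.03269637 -0.05555735] 0.018086360975747885
need mm (tool) [-0.2 -0.3 89.6] yaw 16.319880677570477
((317.0, 227.0), (132.0, 32.0), 90.0) 3980.5
[[0.4036 0.3187 0.1618]
 [0.3989 0.3346 0.1618]
 [0.4732 0.3576 0.1618]
 [0.4785 0.3395 0.1618]] [ 17.4   1.6 -33. ]
[387.47249959 269.05421382]
[362.44600442 293.56091715]
```

Request:
send_rows(
  increments=[
    [0,-2,10,-0.3,-1],
    [0,0,15,0,-1],
    [0,0,20,0,-1],
    [0,0,15,0,-1],
    [0,0,10,0,-1],
    [0,0,6,0,-1],
    [0,0,5,0,-1],
    [0,0,4,0,-1],
    [0,0,2.5,0,-1],
    [0,0,0,0,-1],
  ],
)

```text
clock: 33.15
tcp_pos: [0.4563, 0.3395, 0.0414]
tool_rot: [[-0.957, -0.291, -0.0], [-0.291, 0.957, -0.0], [0.0, -0.0, -1.0]]
contact_force: [0.3, -0.1, -1.8]
opening: 0.0177
grip_force: 42.0
```

Request:
send_rows(
  increments=[
    [0,0,0.5,0,-1],
    [0,0,0.5,0,-1],
    [0,0,0.5,0,-1],
    [0,0,0.3,0,-1],
    [0,0,0,0,-1],
    [0,0,0,0,-1],
    [0,0,0,0,-1],
    [0,0,0,0,-1],
    [0,0,0,0,-1],
    [0,0,0,0,-1],
  ],
)

```text
clock: 34.4
tcp_pos: [0.4563, 0.3395, 0.0396]
tool_rot: [[-0.957, -0.291, -0.0], [-0.291, 0.957, -0.0], [0.0, -0.0, -1.0]]
contact_force: [-0.3, -0.1, -2.6]
opening: 0.0177
grip_force: 42.0
```

Request:
send_rows(
  increments=[
    [0,0,0.4,0,-1],
    [0,0,0.4,0,-1],
    [0,0,0.3,0,-1],
    [0,0,0,0,-1],
    [0,0,0,0,-1],
    [0,0,0,0,-0.7],
    [0,0,0,0,-0.4],
    [0,0,0,0,-0.2],
    [0,0,0,0,0],
    [0,0,0,0,0],
  ],
)

```text
clock: 35.65
tcp_pos: [0.4563, 0.3395, 0.0384]
tool_rot: [[-0.957, -0.291, -0.0], [-0.291, 0.957, -0.0], [0.0, -0.0, -1.0]]
contact_force: [1.0, 0.5, -0.5]
opening: 0.0467
grip_force: 0.0
```

Request:
send_rows(
  increments=[
    [0,0,0,0,0],
    [0,0,0,0,0],
    [0,0,-8,0,0],
    [0,0,-15,0,0],
    [0,0,-25,0,0],
    [0,0,-30,0,0],
    [0,0,-35,0,0],
    [0,0,-35,0,0],
    [0,0,-20,0,0],
    [0,0,0,0,0],
  ],
)

```text
clock: 36.9
tcp_pos: [0.457, 0.3401, 0.2089]
tool_rot: [[-0.957, -0.29, 0.003], [-0.29, 0.957, 0.003], [-0.003, 0.002, -1.0]]
contact_force: [0.0, 0.4, -0.9]
opening: 0.0468
grip_force: 0.0
```

Run:
```python
from m import *
s=bot.read_state();print(s['clock'],s['tcp_pos'],s['contact_force'],s['opening'])
d=grab('wrist','w3.png')
m=mask(d,(3,150,80),(16,255,255),(0,0,640,400));c=biggest(m);r=cv2.minAreaRect(c);print(r,cv2.contourArea(c))
P=np.array([onz(d,*p,.072) for p in cv2.boxPoints(r)]);print(P.round(4),P.mean(0))
sc=grab('scene','s8.png')
a=cv2.imread('pics/s8.png')
w=d['image'][:,:,::-1][90:390,200:430]
A=cv2.resize(a[140:330,170:430],None,fx=2,fy=2,interpolation=cv2.INTER_CUBIC)
out=np.zeros((380,A.shape[1]+240,3),np.uint8);out[:,:A.shape[1]]=A;out[:300,A.shape[1]+5:A.shape[1]+235]=w
cv2.imwrite('pics/fin.png',out)
```

```text
36.9 [0.45696685 0.34005852 0.20894612] [ 0.01089422  0.41210999 -0.86753961] 0.0468370325466843
((316.5, 189.0), (92.0, 15.0), 90.0) 1296.0
[[0.4064 0.3172 0.072 ]
 [0.4016 0.3331 0.072 ]
 [0.5057 0.3654 0.072 ]
 [0.5109 0.3481 0.072 ]] [0.45613927 0.34094865 0.072     ]
```

View pics/fin.png

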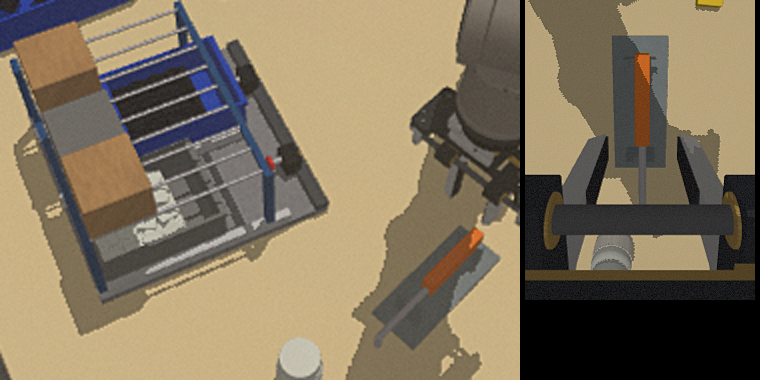

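The final view shows the hook back in its cradle, tip down and within about 2 mm of where it lay. The blue tote stands at the buffer, and the grey tote and jar are where they were.

```bash
python3 -c "
from workcell import bot
print(bot.hand_in())"
```

```text
the job is handed in; nothing more can be done
None
```

The job is handed in at about 37 s: I dragged the blue tote onto its buffer at an estimated 11 N (possibly up to 13 N), held it for over half a second, eased off, and laid the hook back in its cradle tip down. I couldn't see the contact between tote and buffer directly at the end.

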